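# Set an electrode through the stand's arm and the jar lid, and hold it for clamping

### The job

Set up the measuring stand: swing its stiff electrode arm round until the bush at the arm's end sits straight above the port in the lid of the jar on the stirrer, and leave it standing there. Then take the long electrode (not the short sensor) out of the storage block, thread it upright, tip first, down through the arm's bush and on through the lid's port, and finish still holding it with the tip about 15 mm clear of the jar's floor, so that a colleague can do up the clamp screw. Leave the sample jars, the milk bottle and the short sensor where they are.

Things in the scene. Friction and masses are not known exactly. Their poses are not given: they have to be found in the camera images.
- swing_arm (a joint): stiff hinge of the stand's electrode arm about the vertical column, rad: 0 as built, growing as the arm swings clockwise seen from above, range -1.3 to 1.4; friction (about 0.6 N m, some 4 N at the grip point) holds it wherever it is left. The arm is a level aluminium bar 14 mm wide and 20 mm high (its top 148 mm, its underside 128 mm above the table) from a 36 mm hub on the column to a white flared bush 200 mm from the column's axis. The hub and its cap reach up to 162 mm
- pivot (a point): point on the column's axis at mid-height of the arm's bar (138 mm above the table): the arm turns about the vertical through it. The stand is fixed in an episode
- guide (a point): centre of the mouth of the bush at the arm's end (moves with the arm), 158 mm above the table; z up, x along the bar towards the column. Vertical through bore 15 mm wide, 18 mm long, with its lower end 30 mm below this point; the top 12 mm is a conical mouth, about 30 mm wide inside at the top, 37 mm outside. A small thumb screw (open) sticks out on the far side from the column
- bar_grip (a point): point on top of the arm's bar, over its centre line, 140 mm from the column's axis; z up, x along the bar towards the column. A place to pinch the bar across its 14 mm width from above; the bar hangs 20 mm below this point
- lid_port (a point): centre of the mouth of the white flared port in the middle of the lid of the clear jar, 106 mm above the table; z up. Vertical through bore 15 mm wide, 14 mm long, with its lower end 24 mm below this point; the top 10 mm is a conical mouth about 27 mm wide inside at the top. The lid is 80 mm wide; jar, lid and the flat round stirrer (112 mm wide) under them are fixed in an episode, with the port on the circle that the arm's bush sweeps (200 mm from the column's axis)
- jar_floor (a point): centre of the jar's inner floor, straight below the port, 24 mm above the table; z up
- electrode: the long electrode, standing in one of the end holes of the block: dark round shaft 12 mm wide, 135 mm long with a 3 mm tapered tip, then a black round cap 20 mm wide and 40 mm high, then a steel plug 9 mm wide and 8 mm high (no lead on it); 70 g (varies), balanced about 85 to 110 mm above the tip. Origin: centre of the tip's end; z runs up the shaft to the cap
- electrode_cap (a point): point on the electrode's axis inside its cap, 160 mm from the tip and 25 mm above the cap's underside; z as the electrode
- block: grey storage block 160 x 60 x 62 mm, fixed in an episode; origin under its centre, z up, x along its length. Three upright holes 13.5 mm wide and 52 mm deep at x = -50, 0 and 50 mm; the electrode and the sensor stand upright in the two end holes, either way round
- sensor: short steel temperature sensor in the block's other end hole: shaft 12 mm wide and 90 mm long, black cap 16 mm wide and 18 mm high, 8 mm plug on top (to be left alone). Origin: centre of the tip's end
- sample_a: dark sample jar with pale blue lid, 68 mm wide, 77 mm high, loose on the table (to be left alone). Origin under its centre
- sample_b: second sample jar, the same (to be left alone). Origin under its centre
- milk_bottle: square white milk bottle, 58 x 58 mm, 150 mm high, loose on the table (to be left alone). Origin under its centre
Not all that is in view belongs to the job. Of the things like the electrode, leave any that is red or yellow; of the rest the smaller one is meant.

How it is judged:
By the outcome, as a careful person would: the job done as asked, in the order asked, and still so for the second after the job is handed in, while the arm keeps its last pose, push and grip.
It also fails if it takes over 61 s, if anything falls off the work surface, if the arm or the gripper's body presses on something with over 40 N, if the wrist force passes 120 N, or if a joint passes its speed limit or range.

### The arm

A 6-joint arm with a two-finger parallel gripper is mounted at the origin on the work surface. World frame = base frame: x ahead of the robot, y to its left, z up, the work surface at z = 0. Lengths are in m, angles in rad, forces in N, time in s.
With the tool pointing down it reaches from about 0.275 to 0.975 m from the base axis. Payload 8.4 kg.
Tool frame: the origin (TCP) lies between the finger pads; the fingertips stand 25 mm ahead of it and the grasp point (between the pads) lies 6 mm ahead of it (bot.tcp_to_tips is the y of the fingertips in the tool frame, in m); y points along the fingers, z is the direction in which the jaws open and shut, and the axes are right-handed (so a half turn about y gives the same grasp; the last joint's range is limited). The gripper opens to 92 mm and grips with 3 to 60 N. Pads are 20 mm wide; open, the fingers measure 128 mm over their backs; the gripper's body (75 mm by 189 mm) begins 69 mm behind the grasp point.
Start: joints at [-1.333, 0.353, 1.633, -0, 1.155, -0.002], TCP at [0.148, -0.607, 0.24] pointing down, gripper open.
Joint ranges: [-2.63, 2.63], [-0.92, 2.1], [0.06, 2.66], [-1.3, 4.44], [0, 2.69], [-3.02, 3.02]. Speed limits (rad/s): [2.22, 2.22, 2.79, 3.14, 3.14, 3.14].

### API

Orientations are given as a unit quaternion [w, x, y, z].
In Python, from workcell import status, optics, workorder, bot gives the robot as it stands.
- The arm moves only by the tool move_arm, never from a script. Its argument "increments" is a list of rows, each a list of 7 numbers: the closure, from -1 (fully open) to 1 (shut), then the shift along the tool's x, y, z in mm, then the turn, a rotation vector about the tool's x, y, z in rad. In form: [[claw, x, y, z, ax, ay, az], ...]. A call has exactly 5 rows; each row is the pose to reach, as a shift and turn from the pose commanded when the call began, along the tool's axes at that moment; what a row does not reach only later rows make up. A row lasts 1/8 s, in which the tool goes at most 62.5 mm and 10.7 degrees, less where a joint would pass 70% of its speed; a pose out of reach is approached as far as the arm can. A call with a gripper value outside its range is refused whole. The fingers move at their own pace and stop on an object; "newtons" is the grip in N (left out, the last holds). Time passes only in rows, so rows that repeat a pose let the fingers close, or fill a call up. It gives the time, the measured TCP pose, the force and the opening at its end, in the units of the state.
- status.get_obs(): the state, without advancing time (a new reading comes with each control period).
- optics.camera(name): name is "side" or "top" or "wrist"; returns the picture (480x640x3 uint8, blue, green, red); there is no depth.
- optics.get_calibration(name): a dict with "fx", "fy", "cx", "cy" (pixels), "R" (3x3) and "t" (3): a world point X has camera coordinates R X + t; the wrist camera has in their place "tool_from_camera" (4x4, takes a point from camera to tool coordinates, whose origin is the TCP and whose axes are the tool frame's). Camera axes: x right, y down, z forward; pixel columns grow to the right and rows downward; lengths in m; the calibration is good to about 2 mm. A picture is of the moment at which its call begins: read the wrist's pose just before it. get_calibration takes no time and is no camera call.
- workorder.close_job(): hands the job in, once; it reports no verdict.
The state is a dict: "time_s": time; "joint_positions": joint angles; "dq": joint speeds; "joint_efforts": joint torques, N m; "tool_pos": TCP position; "tool_rot": TCP orientation; "contact_force": force on the tool from outside, world axes, zero at the start; "moment": the same for the moment, N m; "width": opening from 0.0 (shut) to 1.0 (fully open).
Only numpy, scipy, OpenCV 4.12 (cv2) and the standard library are available. Lean on these libraries where they do the work, as an engineer would, in place of code of your own. Each camera call takes 0.05 s, during which the arm holds its last target. There are 200 camera calls.

## Working session

There is one attempt and no reset: what is moved stays moved. The work goes in short steps, Python scripts to look and compute and a tool call to move; the robot and the scene stay as the last step left them, time stands still between calls to the robot, and variables do not carry over. Pictures are saved under pics/ and viewed, about 8 in all and at most 12, crops included, and the job is handed in when it is done.

Besides the shell and the picture viewer there is one more tool, called after "Emit:" as a command line: name --pt "numbers of a row" for each row, then --argument value for the rest. move_arm: Moves the arm, as the interface text tells. Its arguments: {"type":"object","properties":{"increments":{"type":"array","items":{"type":"array","items":{"type":"number"}}},"newtons":{"type":"number"}},"required":["increments"]}

```bash
ls; mkdir -p pics; python3 - <<'E'
from workcell import status, optics, workorder, bot
import cv2,numpy as np
np.set_printoptions(precision=4,suppress=True)
print(status.get_obs())
for n in("side","top","wrist"):
    c=optics.get_calibration(n);print(n,c)
    cv2.imwrite(f"pics/{n}0.png",optics.camera(n))
print(bot.tcp_to_tips)
E
```

```text
pics
{'time_s': 0.0, 'joint_positions': array([-1.3334,  0.3536,  1.6341, -0.    ,  1.1552, -0.0024]), 'dq': array([-0.0008, -0.    ,  0.0009,  0.0003, -0.0011,  0.    ]), 'joint_efforts': array([  0.0023, -59.3824, -33.4218,   0.0699,   0.0236,  -0.0002]), 'tool_pos': array([ 0.1483, -0.6067,  0.2389]), 'tool_rot': array([ 0.0845, -0.0846,  0.7025, -0.7015]), 'contact_force': array([ 0.0862, -0.3339, -0.4328]), 'moment': array([-0.0441, -0.0153, -0.0022]), 'width': 0.9977978121999703}
side {'fx': 510.70050522541186, 'fy': 510.70050522541186, 'cx': 318.99418796499606, 'cy': 237.57043643102887, 'R': array([[ 0.8974, -0.4413, -0.0035],
       [-0.2867, -0.577 , -0.7648],
       [ 0.3354,  0.6873, -0.6443]]), 't': array([-0.5283,  0.2739,  0.9088])}
top {'fx': 537.6619345431014, 'fy': 537.6619345431014, 'cx': 320.2283966918093, 'cy': 241.42660635999792, 'R': array([[-0.0096, -0.9999, -0.0103],
       [-0.9911,  0.0109, -0.1324],
       [ 0.1325,  0.0089, -0.9911]]), 't': array([0.049 , 0.6161, 1.2194])}
wrist {'fx': 352.4834018616477, 'fy': 352.4834018616477, 'cx': 322.49511902686237, 'cy': 241.97948409078438, 'tool_from_camera': array([[ 0.0006,  0.9574,  0.2888, -0.0823],
       [ 0.0008, -0.2888,  0.9574, -0.1459],
       [ 1.    , -0.0003, -0.001 ,  0.0017],
       [ 0.    ,  0.    ,  0.    ,  1.    ]])}
0.025
```

View pics/top0.png

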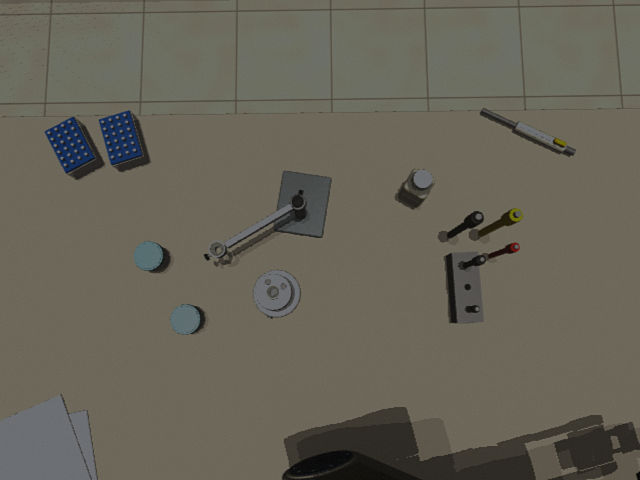

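View pics/side0.png

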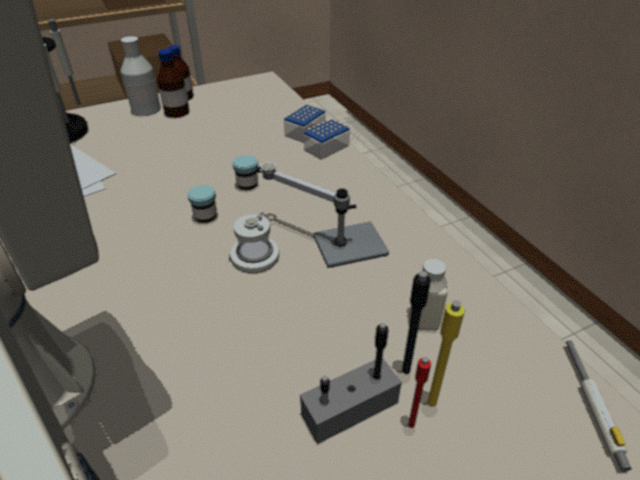

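The top view shows the hub at (299,203), the bush at (218,249), the port at about (273,292), and the block at (466,288) with the electrode in its upper hole. In the side view, the large black, yellow and red lookalikes stand outside the block. Next I'll enlarge the top view to measure these.

```bash
cat > h.py <<'E'
from workcell import status, optics, workorder, bot
import cv2,numpy as np
from scipy.spatial.transform import Rotation as Ro
np.set_printoptions(precision=4,suppress=True)
def pose():
    o=status.get_obs();q=o["tool_rot"];return o["tool_pos"],Ro.from_quat([q[1],q[2],q[3],q[0]]).as_matrix()
def cam(name,p=None,Rt=None):
    c=optics.get_calibration(name)
    if name!="wrist": return c,c["R"].T,-c["R"].T@c["t"]
    T=c["tool_from_camera"];return c,Rt@T[:3,:3],Rt@T[:3,3]+p
def ray(name,u,v,z,p=None,Rt=None):
    c,R,o=cam(name,p,Rt);d=R@np.array([(u-c["cx"])/c["fx"],(v-c["cy"])/c["fy"],1]);return o+d*(z-o[2])/d[2]
def proj(name,X,p=None,Rt=None):
    c,R,o=cam(name,p,Rt);x=R.T@(np.array(X)-o);return np.array([c["fx"]*x[0]/x[2]+c["cx"],c["fy"]*x[1]/x[2]+c["cy"]])
E
python3 - <<'E'
from h import *
a=cv2.imread("pics/top0.png")
g=lambda i:cv2.resize(np.clip((i/255.)**.6*255,0,255).astype('u1'),None,fx=5,fy=5,interpolation=cv2.INTER_CUBIC)
x=g(a[190:310,205:315]); y=g(a[205:325,435:485])
cv2.imwrite("pics/c1.png",np.hstack([x,y]))
for n,u,v,z in[("hub",299,203,.162),("bush",218,249,.158),("port",273,292,.106),("cap",483,258,.193),("sens",476,309,.126),("hole_mid",467,287,.062),("bigblack foot",443,237,0),("yellow foot",475,235,0),("red foot",488,257,0)]: print(n,ray("top",u,v,z))
E
```

```text
hub [0.6838 0.0862 0.162 ]
bush [0.5871 0.2591 0.158 ]
port [0.4969 0.147  0.106 ]
cap [ 0.5584 -0.2912  0.193 ]
sens [ 0.4555 -0.2905  0.126 ]
hole_mid [ 0.5056 -0.2902  0.062 ]
bigblack foot [ 0.6296 -0.254   0.    ]
yellow foot [ 0.6336 -0.3314  0.    ]
red foot [ 0.5798 -0.36    0.    ]
```

View pics/c1.png

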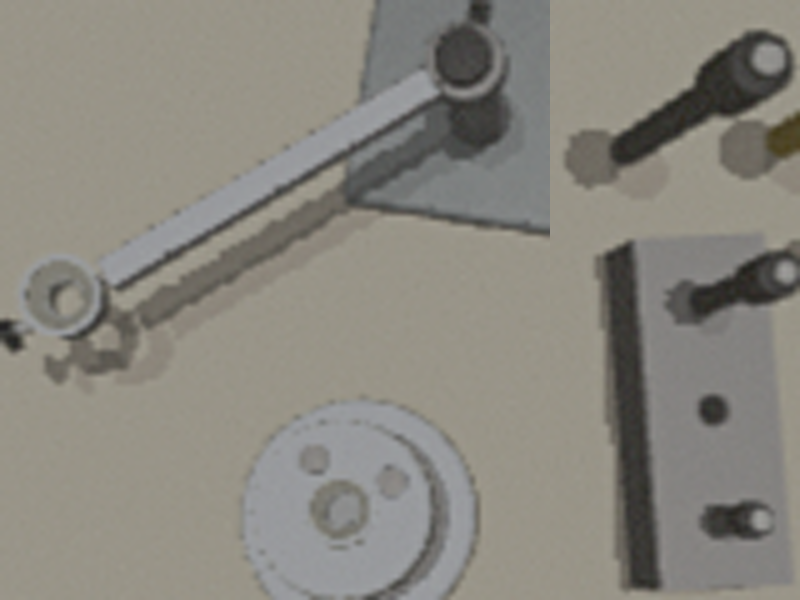

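The enlarged view gives the hub at (298,201.6), the bush at (217.4,249), the port at (273.2,291.6) and the electrode plug at (482.4,259.4). The bush and the port both come out about 0.198 m from the hub, which agrees with the stated 200 mm.

```bash
cat >> h.py <<'E'
def down(yaw):  # tool y down, z (jaws) at yaw
    y=np.array([0,0,-1.]);z=np.array([np.cos(yaw),np.sin(yaw),0]);return np.column_stack([np.cross(y,z),y,z])
def inc(P,yaw=None,R=None,p0=None,R0=None):
    p,Rt=pose() if p0 is None else (p0,R0)
    R=down(np.radians(yaw)) if R is None else R
    return np.round(np.r_[Rt.T@(np.array(P)-p)*1000,Ro.from_matrix(Rt.T@R).as_rotvec()],3)
E
python3 - <<'E'
from h import *
h=ray("top",298,201.6,.162);b=ray("top",217.4,249,.158);q=ray("top",273.2,291.6,.106);e=ray("top",482.4,259.4,.193);m=ray("top",467.6,287,.062)
print(h,b,q,e,m)
an=lambda v:np.degrees(np.arctan2(v[1],v[0]))
print(an(b-h),an(q-h),np.linalg.norm((b-h)[:2]),np.linalg.norm((q-h)[:2]))
p,R=pose();print(p,R)
g=h+(b-h)*.14/np.linalg.norm((b-h)[:2]);print(g)
for y in(an(b-h)-90,an(b-h)+90): print(y,inc([g[0],g[1],.26],y))
E
```

```text
[0.6869 0.0883 0.162 ] [0.5871 0.2604 0.158 ] [0.4978 0.1465 0.106 ] [ 0.5556 -0.2898  0.193 ] [ 0.5056 -0.2915  0.062 ]
120.12180153281612 162.89952347483958 0.19887673784903195 0.1978609212754866
[ 0.1484 -0.6068  0.239 ] [[-0.9714 -0.0003  0.2375]
 [-0.2375  0.0011 -0.9714]
 [-0.     -1.     -0.0011]]
[0.6167 0.2094 0.1592]
30.12180153281612 [-648.756  -20.232 -681.636    0.001   -1.857   -0.001]
210.1218015328161 [-648.756  -20.232 -681.636    0.001    1.285    0.001]
```

Emit:
move_arm --pt "-1 -44 -40 -46 0 -0.12 0" --pt "-1 -87 -40 -91 0 -0.25 0" --pt "-1 -130 -40 -137 0 -0.37 0" --pt "-1 -173 -40 -182 0 -0.5 0" --pt "-1 -216 -40 -227 0 -0.62 0"

```text
time_s: 0.78
tool_pos: [0.2996, -0.3428, 0.2796]
tool_rot: [-0.296, 0.296, -0.642, 0.642]
contact_force: [1.2, 0.5, 0.4]
width: 0.998
```

Emit:
move_arm --pt "-1 -62 0 -12 0 -0.12 0" --pt "-1 -123 0 -24 0 -0.25 0" --pt "-1 -185 0 -36 0 -0.37 0" --pt "-1 -246 0 -47 0 -0.5 0" --pt "-1 -308 0 -59 0 -0.62 0"

```text
time_s: 1.4
tool_pos: [0.4554, -0.0717, 0.2797]
tool_rot: [-0.478, 0.478, -0.521, 0.521]
contact_force: [0.9, -0.3, -0.1]
width: 0.996
```

Emit:
move_arm --pt "-1 -57 0 26 0 -0.12 0" --pt "-1 -114 0 52 0 -0.25 0" --pt "-1 -171 0 79 0 -0.37 0" --pt "-1 -228 0 105 0 -0.5 0" --pt "-1 -285 0 131 0 -0.62 0"

```text
time_s: 2.02
tool_pos: [0.6112, 0.1992, 0.2793]
tool_rot: [-0.614, 0.614, -0.351, 0.351]
contact_force: [0.4, -0.1, -0.1]
width: 0.998
```

```bash
python3 - <<'E'
from h import *
p,R=pose();print(p,R,status.get_obs()["contact_force"])
cv2.imwrite("pics/w1.png",optics.camera("wrist"))
for n,X in [("hub",[.6869,.0883,.162]),("bush",[.5871,.2604,.158]),("port",[.4978,.1465,.106]),("grip",[.6167,.2094,.148])]: print(n,proj("wrist",X,p,R))
np.savez("w1.npz",p=p,R=R)
print(inc([.6167,.2094,.26],30.1))
E
```

```text
[0.6112 0.1992 0.2793] [[ 0.5084 -0.0002  0.8611]
 [-0.8611 -0.0002  0.5084]
 [ 0.0001 -1.     -0.0003]] [ 0.3735 -0.144  -0.0824]
hub [332.6458 386.9485]
bush [336.6947 157.4796]
port [187.7049 212.8007]
grip [334.8623 231.102 ]
[-2.157 18.924  4.288 -0.004  0.015 -0.002]
```

View pics/w1.png

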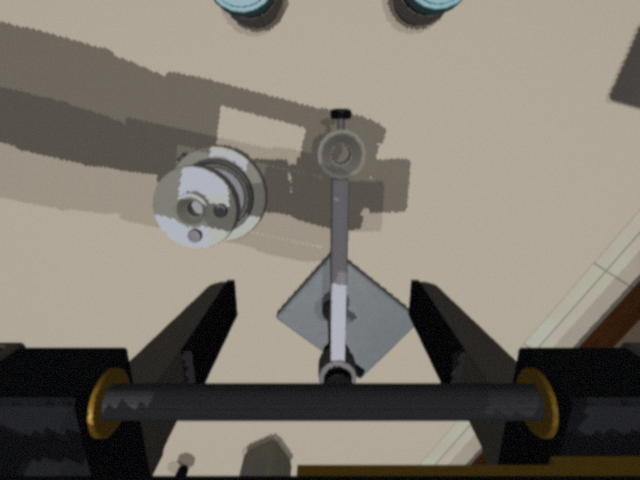

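The wrist view shows the bush mouth at (342,154), the port mouth at (195,207), and the bar centre line from about (340,190) to (338,350).

```bash
python3 - <<'E'
from h import *
d=np.load("w1.npz");p,R=d["p"],d["R"]
r=lambda u,v,z:ray("wrist",u,v,z,p,R)
b=r(342,154,.158);q=r(195,207,.106);c1=r(340,190,.148);c2=r(338,350,.148)
print("bush",b,"port",q,"bar",c1,c2)
an=lambda v:np.degrees(np.arctan2(v[1],v[0]))
print("bar ang",an(c1-c2))
g=(b+(c2-c1)/np.linalg.norm(c2-c1)*.06);piv=(b+(c2-c1)/np.linalg.norm(c2-c1)*.2);print("grip",g,"piv",piv,np.linalg.norm((q-piv)[:2]),an(q-piv))
print(inc([g[0],g[1],.146],an(c1-c2)-90))
E
```

```text
bush [0.5892 0.2645 0.158 ] port [0.5013 0.1549 0.106 ] bar [0.6029 0.2401 0.148 ] [0.6767 0.1154 0.148 ]
bar ang 120.63361291023205
grip [0.6197 0.2129 0.158 ] piv [0.6911 0.0924 0.158 ] 0.19976567354024483 161.78326141456526
[ -3.349 132.942   8.278  -0.004   0.006  -0.002]
```

Emit:
move_arm --pt "-1 -3 30 6 0 0 0" --pt "-1 -3 65 6 0 0 0" --pt "-1 -3 95 6 0 0 0" --pt "-1 -3 120 6 0 0 0" --pt "-1 -3 131 6 0 0 0"

```text
time_s: 2.7
tool_pos: [0.6132, 0.2025, 0.1468]
tool_rot: [-0.613, 0.614, -0.353, 0.351]
contact_force: [0.1, -0.1, 0.9]
width: 1.0
```

Emit:
move_arm --pt "0.3 0 0 0 0 0 0" --pt "1 0 0 0 0 0 0" --pt "1 0 0 0 0 0 0" --pt "1 0 0 0 0 0 0" --pt "1 0 0 0 0 0 0" --newtons 20

```text
time_s: 3.32
tool_pos: [0.6143, 0.2029, 0.1489]
tool_rot: [0.613, -0.613, 0.352, -0.352]
contact_force: [-0.4, 0.7, 0.9]
width: 0.477
```

```bash
python3 - <<'E'
from h import *
o=status.get_obs();p,R=pose();print(p,R[:,2],o["width"]*92,o["contact_force"],o["moment"])
piv=np.array([.690,.091,0])
r=p-piv;r[2]=0;rad=np.linalg.norm(r);a0=np.arctan2(r[1],r[0]);y0=np.arctan2(R[1,2],R[0,2]);print(rad,np.degrees(a0),np.degrees(y0))
for d in np.radians(np.arange(4,42,4)):
    P=piv+rad*np.array([np.cos(a0+d),np.sin(a0+d),0]);P[2]=p[2]
    print(np.degrees(d),inc(P,np.degrees(y0+d)))
E
```

```text
[0.6143 0.2029 0.1489] [0.8633 0.5047 0.0004] 43.88328236868844 [-0.403   0.6982  0.8643] [-0.0093 -0.1134  0.0159]
0.135085619753081 124.08349663822445 30.30879195359107
4.0 [ 0.949 -0.004 -9.381 -0.    -0.07   0.   ]
8.0 [  2.549  -0.008 -18.673  -0.     -0.14    0.   ]
12.000000000000002 [  4.795  -0.012 -27.831  -0.     -0.209   0.   ]
16.0 [  7.673  -0.015 -36.809  -0.     -0.279   0.   ]
20.0 [ 11.171  -0.019 -45.565  -0.     -0.349   0.   ]
24.000000000000004 [ 15.271  -0.022 -54.056  -0.     -0.419   0.   ]
28.0 [ 19.953  -0.026 -62.24   -0.     -0.489   0.   ]
32.0 [ 25.195  -0.029 -70.078  -0.     -0.559   0.   ]
36.0 [ 30.97   -0.031 -77.531  -0.     -0.628   0.   ]
40.0 [ 37.252  -0.034 -84.562  -0.     -0.698   0.   ]
```

Emit:
move_arm --pt "1 0 0 2 0 0 0" --pt "1 0 0 3 0 0 0" --pt "1 0 0 3 0 0 0" --pt "1 0 0 3 0 0 0" --pt "1 0 0 3 0 0 0"

```text
time_s: 3.95
tool_pos: [0.6179, 0.2051, 0.1487]
tool_rot: [0.614, -0.613, 0.351, -0.352]
contact_force: [3.7, 3.1, -2.9]
width: 0.156
```

```bash
python3 - <<'E'
from h import *
o=status.get_obs();p,R=pose();print(p,R[:,2],o["width"]*92,o["contact_force"],o["moment"])
E
```

```text
[0.6179 0.2051 0.1487] [0.863  0.5051 0.0025] 14.377276875605626 [ 3.7462  3.0917 -2.8912] [ 0.5658 -0.7874  0.3275]
```

Emit:
move_arm --pt "1 0.3 0 -9.5 0 -0.07 0" --pt "1 1.3 0 -18.9 0 -0.14 0" --pt "1 3 0 -28.3 0 -0.209 0" --pt "1 5.3 0 -37.5 0 -0.279 0" --pt "1 8.2 0 -46.5 0 -0.349 0"

```text
time_s: 4.58
tool_pos: [0.5835, 0.1737, 0.1487]
tool_rot: [0.666, -0.665, 0.237, -0.241]
contact_force: [14.1, -1.9, -10.7]
width: 0.158
```

Emit:
move_arm --pt "1 0.3 0 -9.5 0 -0.07 0" --pt "1 1.3 0 -18.9 0 -0.14 0" --pt "1 3 0 -28.3 0 -0.209 0" --pt "1 5.3 0 -37.5 0 -0.279 0" --pt "1 7.4 0 -44.3 0 -0.332 0"

```text
time_s: 5.2
tool_pos: [0.5628, 0.135, 0.1488]
tool_rot: [0.697, -0.695, 0.123, -0.129]
contact_force: [19.3, 1.0, -15.5]
width: 0.151
```

```bash
python3 - <<'E'
from h import *
o=status.get_obs();p,R=pose();print(p,R[:,2],np.degrees(np.arctan2(R[1,2],R[0,2])),o["width"]*92,o["contact_force"],o["moment"])
w=optics.camera("wrist");t=optics.camera("top")
g=lambda i,f:cv2.resize(np.clip((i/255.)**.6*255,0,255).astype('u1'),None,fx=f,fy=f,interpolation=cv2.INTER_CUBIC)
cv2.imwrite("pics/w2.png",w);cv2.imwrite("pics/t2.png",t)
cv2.imwrite("pics/c2.png",np.hstack([g(w[0:300,220:440],2)[:600],g(t[190:310,235:305],5)]))
np.savez("w2.npz",p=p,R=R)
E
```

```text
[0.5628 0.135  0.1488] [0.3504 0.9366 0.0042] 69.48921650307987 13.934069023055867 [ 19.2905   1.0441 -15.4775] [ 0.1746 -3.3551  0.3124]
```

View pics/c2.png

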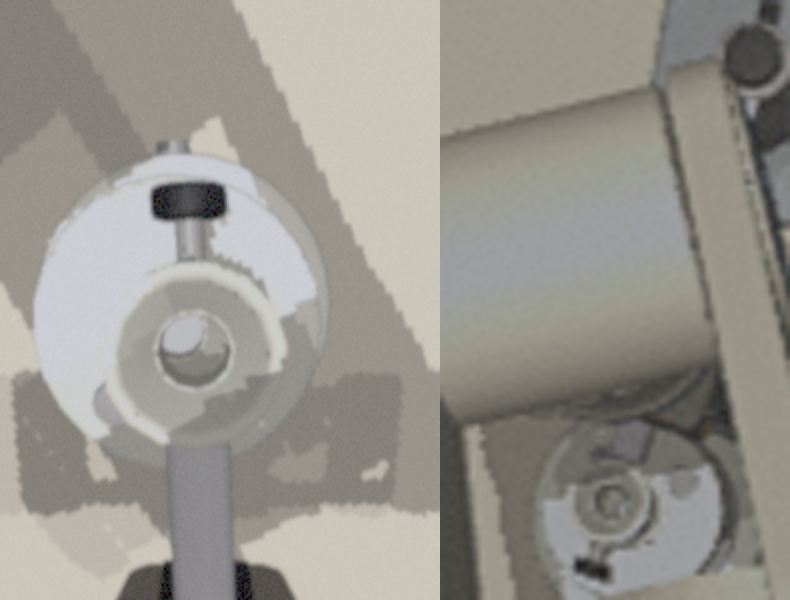

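The wrist crop shows the bush mouth at full-image (317.5,176), just right of and below the lid centre at about (310,155). In the top view the bush now sits at about (269,290).

```bash
python3 - <<'E'
from h import *
d=np.load("w2.npz");p,R=d["p"],d["R"]
r=lambda u,v,z:ray("wrist",u,v,z,p,R)
an=lambda v:np.degrees(np.arctan2(v[1],v[0]))
b=r(317.5,176,.158);print("bush wrist",b,"top",ray("top",269,290,.158))
# lid edges from crop (x/2+220, y/2)
E=np.array([[33,310],[327,300],[180,153],[60,225],[300,220],[90,435]])/2+[220,0]
for z in(.09,.096,.1):
    P=np.array([r(u,v,z) for u,v in E]);A=np.c_[2*P[:,:2],np.ones(len(P))];s=np.linalg.lstsq(A,(P[:,:2]**2).sum(1),rcond=None)[0]
    print("lid",z,s[:2],"r",np.sqrt(s[2]+s[0]**2+s[1]**2))
print("port expected px",proj("wrist",[.5013,.1549,.106],p,R),proj("wrist",[.4978,.1465,.106],p,R))
print("bar dir yaw",an(-R[:,0]), "tool x",R[:,0])
E
```

```text
bush wrist [0.4996 0.1553 0.158 ] top [0.4991 0.1503 0.158 ]
lid 0.09 [0.4974 0.1513] r 0.04211351013463764
lid 0.096 [0.497  0.1516] r 0.04087448118623893
lid 0.1 [0.4968 0.1518] r 0.0400484618873072
port expected px [318.7647 167.3803] [301.3919 166.749 ]
bar dir yaw 159.4870691675947 tool x [ 0.9366 -0.3504  0.0089]
```

Emit:
move_arm --pt "1 0.5 0 -1 0 -0.007 0" --pt "1 1 0 -2 0 -0.014 0" --pt "1 1.5 0 -3 0 -0.022 0" --pt "1 1.5 0 -3 0 -0.022 0" --pt "1 1.5 0 -3 0 -0.022 0"

```text
time_s: 5.92
tool_pos: [0.562, 0.1322, 0.1488]
tool_rot: [0.698, -0.696, 0.117, -0.121]
contact_force: [13.7, 2.9, -11.8]
width: 0.156
```

Emit:
move_arm --pt "-0.5 0 0 0 0 0 0" --pt "-0.5 0 0 0 0 0 0" --pt "-0.5 0 -20 0 0 0 0" --pt "-0.5 0 -60 0 0 0 0" --pt "-0.5 0 -100 0 0 0 0"

```text
time_s: 6.55
tool_pos: [0.5579, 0.1315, 0.2494]
tool_rot: [-0.697, 0.697, -0.12, 0.119]
contact_force: [0.9, 0.4, -0.1]
width: 0.679
```

Emit:
move_arm --pt "-0.5 -15 -20 0 0 0 0" --pt "-0.5 -30 -40 0 0 0 0" --pt "-0.5 -40 -50 0 0 0 0" --pt "-0.5 -40 -50 0 0 0 0" --pt "-0.5 -40 -50 0 0 0 0"

```text
time_s: 7.18
tool_pos: [0.5207, 0.1448, 0.2978]
tool_rot: [-0.697, 0.697, -0.119, 0.119]
contact_force: [0.1, -0.4, -0.6]
width: 0.751
```

```bash
python3 - <<'E'
from h import *
o=status.get_obs();p,R=pose();print(p,R[:,2],o["width"]*92,o["contact_force"],o["moment"])
w=optics.camera("wrist")
t=optics.camera("top");s=optics.camera("side")
g=lambda i,f:cv2.resize(np.clip((i/255.)**.6*255,0,255).astype('u1'),None,fx=f,fy=f,interpolation=cv2.INTER_CUBIC)
for n,i in(("w3",w),("t3",t),("s3",s)): cv2.imwrite(f"pics/{n}.png",i)
np.savez("w3.npz",p=p,R=R)
u,v=np.int32(proj("wrist",[.499,.151,.13],p,R));print(u,v)
u0=max(0,u-55);v0=max(0,v-75);print("wrist crop",u0,v0)
cv2.imwrite("pics/c3.png",np.hstack([g(w[v0:v0+150,u0:u0+110],4),g(s[200:300,220:290],6)[:600]])[:600,:800])
E
```

```text
[0.5207 0.1448 0.2978] [ 0.3323  0.9432 -0.0006] 69.05974219986712 [ 0.0852 -0.3601 -0.5988] [ 0.0168 -0.1666 -0.025 ]
322 203
wrist crop 267 128
```

View pics/c3.png

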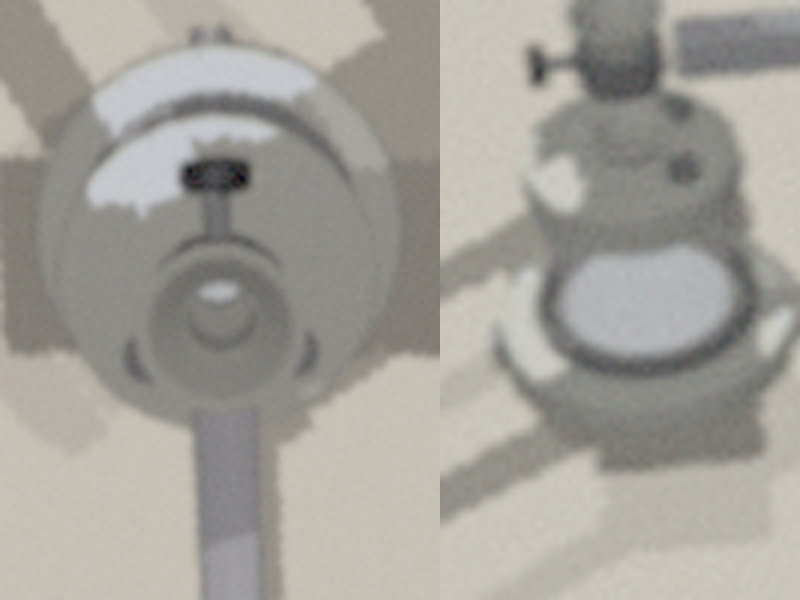

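The bush is now laterally centred over the lid: crop columns 223 for the bush, 220 for the lid and 218 for the stirrer, which is within about 1 mm. The pinched TCP pose also fixes the bar's centre line through contact, so I'll use it to correct the camera bias.

```bash
python3 - <<'E'
from h import *
d=np.load("w3.npz");p,R=d["p"],d["R"]
r=lambda u,v,z:ray("wrist",u,v,z,p,R)
b=r(322.7,208.5,.158);print("bush",b)
E=np.array([[60,270],[380,270],[220,113],[220,430],[100,160],[350,170]])/4+[267,128]
for z in(.096,.1):
    P=np.array([r(u,v,z) for u,v in E]);A=np.c_[2*P[:,:2],np.ones(len(P))];s=np.linalg.lstsq(A,(P[:,:2]**2).sum(1),rcond=None)[0]
    print("lid",z,s[:2],"r",np.sqrt(s[2]+s[0]**2+s[1]**2))
T=np.array([.562,.1322]);x=R[:2,0];n=R[:2,2]
print("bar lateral bias of wrist bush",(b[:2]-T)@n,"along",(b[:2]-T)@x)
d=np.load("w1.npz")
# electrode approach
m=np.array([.5056,-.2915]);e=np.array([.5556,-.2898]);print("block axis yaw",np.degrees(np.arctan2(*(e-m)[::-1])),np.linalg.norm(e-m))
for P,y in(([.50,-.08,.34],30),): print(inc(P,y))
E
```

```text
bush [0.4983 0.1517 0.158 ]
lid 0.096 [0.4988 0.151 ] r 0.03990961137371781
lid 0.1 [0.4982 0.1512] r 0.0394505262235879
bar lateral bias of wrist bush -0.002764161169313698 along -0.06653899825373838
block axis yaw 1.9473063725608675 0.050028891652723964
[  55.096  -42.18  -218.905    0.001    0.708   -0.001]
```

The bush at (0.4983, 0.1517) and the lid centre at (0.4985, 0.1511) agree to within 1 mm, so the arm is set. Next I'll work out the heights of the lookalikes and the approach to the electrode.

```bash
python3 - <<'E'
from h import *
def tri(a,b):
    (c1,R1,o1),(c2,R2,o2)=cam("top"),cam("side")
    d=[R@np.array([(u-c["cx"])/c["fx"],(v-c["cy"])/c["fy"],1]) for c,R,(u,v) in((c1,R1,a),(c2,R2,b))]
    s=np.linalg.lstsq(np.c_[d[0],-d[1]],o2-o1,rcond=None)[0];A=o1+d[0]*s[0];B=o2+d[1]*s[1];return (A+B)/2,np.linalg.norm(A-B)
print("black",tri((478.5,216.8),(423,275)));print("yellow",tri((516,215),(457,305)));print("red",tri((515,247),(425,361)))
print("elec",tri((482.4,259.4),(382,327)));print("port",tri((273.2,291.6),(252,222)))
for P in([.5556,-.29,.34],[.5,-.10,.36]): print(inc(P,75))
E
```

```text
black (array([ 0.6335, -0.2695,  0.2498]), np.float64(0.0008892415871387748))
yellow (array([ 0.6375, -0.343 ,  0.2525]), np.float64(0.0028909870487897945))
red (array([ 0.582 , -0.3624,  0.1798]), np.float64(0.000194249675038187))
elec (array([ 0.5545, -0.2895,  0.1922]), np.float64(0.002413131530665683))
port (array([0.4984, 0.1465, 0.1049]), np.float64(0.0011130239395232978))
[ 177.378  -42.172 -398.456    0.001   -0.077   -0.001]
[  61.727  -62.172 -237.782    0.001   -0.077   -0.001]
```

Emit:
move_arm --pt "-0.3 15 -42 -40 0 -0.02 0" --pt "-0.3 35 -42 -85 0 -0.04 0" --pt "-0.3 58 -42 -130 0 -0.06 0" --pt "-0.3 80 -42 -180 0 -0.077 0" --pt "-0.3 95 -42 -215 0 -0.077 0"

```text
time_s: 7.95
tool_pos: [0.5389, -0.0917, 0.34]
tool_rot: [-0.701, 0.701, -0.093, 0.092]
contact_force: [1.2, 0.6, 0.4]
width: 0.648
```

```bash
python3 - <<'E'
from h import *
print(pose()[0],inc([.5556,-.29,.30],75))
E
```

```text
[ 0.5389 -0.0917  0.34  ] [  67.639   40.058 -187.099    0.      -0.001   -0.001]
```

Emit:
move_arm --pt "-0.3 16 10 -45 0 0 0" --pt "-0.3 33 20 -90 0 0 0" --pt "-0.3 50 30 -140 0 0 0" --pt "-0.3 67.6 40 -187 0 0 0" --pt "-0.3 67.6 40 -187 0 0 0"

```text
time_s: 8.57
tool_pos: [0.5552, -0.2905, 0.2985]
tool_rot: [0.701, -0.701, 0.094, -0.093]
contact_force: [-0.6, 0.4, 0.2]
width: 0.658
```

```bash
python3 - <<'E'
from h import *
o=status.get_obs();p,R=pose();print(p,o["width"]*92)
w=optics.camera("wrist");cv2.imwrite("pics/w4.png",w);np.savez("w4.npz",p=p,R=R)
print("exp plug",proj("wrist",[.5555,-.2898,.193],p,R),"cap top",proj("wrist",[.5555,-.2898,.185],p,R))
E
```

```text
[ 0.5552 -0.2905  0.2985] 60.514728422408865
exp plug [325.0456 248.8769] cap top [324.961  245.6939]
```

View pics/w4.png

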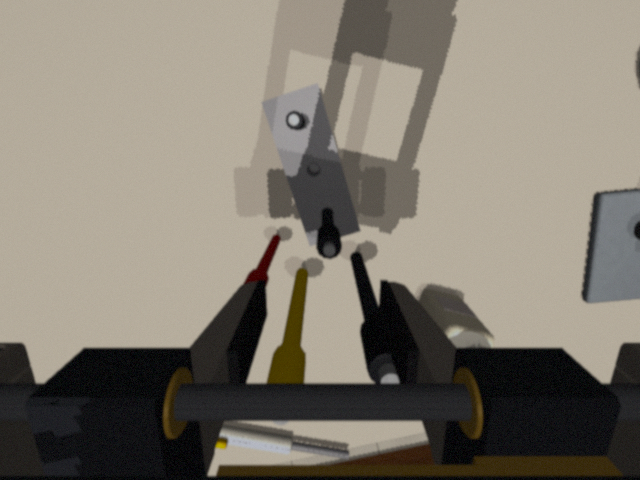

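The wrist view shows the electrode plug at (329,249), against (325,249) predicted, which is about 3 mm off along the jaws. The big black and yellow lookalikes stand beyond the gripper, so I'll turn slightly for clearance and go down.

Emit:
move_arm --pt "-0.3 0 15 3 0 -0.12 0" --pt "-0.3 0 45 3 0 -0.12 0" --pt "-0.3 0 80 3 0 -0.12 0" --pt "-0.3 0 110 3 0 -0.12 0" --pt "-0.3 0 126 3 0 -0.12 0"

```text
time_s: 9.25
tool_pos: [0.5562, -0.283, 0.1733]
tool_rot: [0.706, -0.705, 0.05, -0.049]
contact_force: [0.4, -0.3, 0.5]
width: 0.65
```

Emit:
move_arm --pt "0.2 0 0 0 0 0 0" --pt "0.35 0 0 0 0 0 0" --pt "0.4 0 0 0 0 0 0" --pt "0.4 0 0 0 0 0 0" --pt "0.4 0 0 0 0 0 0" --newtons 8

```text
time_s: 9.88
tool_pos: [0.5567, -0.2847, 0.1749]
tool_rot: [-0.705, 0.705, -0.05, 0.05]
contact_force: [0.5, 0.3, 0.1]
width: 0.301
```

```bash
python3 - <<'E'
from h import *
o=status.get_obs();p,R=pose();print(p,R,o["width"]*92,o["contact_force"],o["moment"])
w=optics.camera("wrist");cv2.imwrite("pics/w5.png",w)
cv2.imwrite("pics/c5.png",cv2.resize(np.clip((w[150:450,170:470]/255.)**.5*255,0,255).astype('u1'),None,fx=2,fy=2))
E
```

```text
[ 0.5567 -0.2847  0.1749] [[ 0.9899  0.0005  0.1414]
 [-0.1414 -0.0002  0.9899]
 [ 0.0005 -1.     -0.0002]] 27.689635259123367 [0.4895 0.2821 0.0964] [ 0.076  -0.1043 -0.0131]
```

View pics/c5.png

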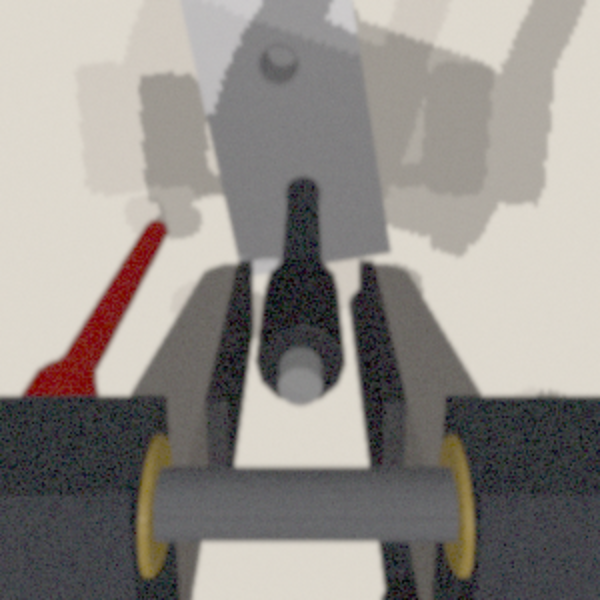

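The cap sits centred between the fingers: it is at crop column 301 and the finger midpoint is at about 303. Now I'll close.

Emit:
move_arm --pt "0.6 0 0 0 0 0 0" --pt "0.8 0 0 0 0 0 0" --pt "1 0 0 0 0 0 0" --pt "1 0 0 0 0 0 0" --pt "1 0 0 0 0 0 0" --newtons 20

```text
time_s: 10.55
tool_pos: [0.5567, -0.2846, 0.1746]
tool_rot: [-0.705, 0.705, -0.05, 0.05]
contact_force: [-0.1, 0.5, 1.0]
width: 0.21
```

```bash
python3 - <<'E'
from h import *
o=status.get_obs();p,R=pose();print(p,R[:,2],o["width"]*92,o["contact_force"],o["moment"])
E
```

```text
[ 0.5567 -0.2846  0.1746] [ 0.1413  0.99   -0.0001] 19.362877474767444 [-0.0993  0.4665  1.031 ] [-0.1236 -0.1281 -0.0468]
```

Emit:
move_arm --pt "1 0 -8 0 0 0 0" --pt "1 0 -20 0 0 0 0" --pt "1 0 -35 0 0 0 0" --pt "1 0 -50 0 0 0 0" --pt "1 0 -65 0 0 0 0"

```text
time_s: 11.18
tool_pos: [0.5567, -0.2846, 0.241]
tool_rot: [-0.705, 0.705, -0.05, 0.05]
contact_force: [0.8, -0.1, -0.2]
width: 0.214
```

Emit:
move_arm --pt "1 0 -30 0 0 0 0" --pt "1 0 -60 0 0 0 0" --pt "1 0 -90 0 0 0 0" --pt "1 0 -120 0 0 0 0" --pt "1 0 -130 0 0 0 0"

```text
time_s: 11.8
tool_pos: [0.5572, -0.2848, 0.3722]
tool_rot: [-0.705, 0.706, -0.049, 0.051]
contact_force: [-0.1, 0.4, -1.8]
width: 0.209
```

```bash
python3 - <<'E'
from h import *
o=status.get_obs();p,R=pose();print(p,R[:,2],o["width"]*92,o["contact_force"],o["moment"])
P=[.499,.1525,.37]
for y in (85,60,40,20):print(y,inc(P,y))
m=[.525,-.06,.37]
print(inc(m,60))
E
```

```text
[ 0.5572 -0.2848  0.3722] [ 0.1413  0.99   -0.001 ] 19.269760300208304 [-0.1141  0.3846 -1.8401] [ 0.0408 -0.1297  0.0241]
85 [-119.373    1.385  424.716    0.001   -0.055    0.003]
60 [-119.373    1.385  424.716    0.       0.382    0.003]
40 [-119.373    1.385  424.716   -0.       0.731    0.003]
20 [-119.373    1.385  424.716   -0.001    1.08     0.003]
[-63.607   1.768 218.023   0.      0.382   0.003]
```

Emit:
move_arm --pt "1 -10 0 35 0 0 0" --pt "1 -22 0 78 0 0 0" --pt "1 -35 0 125 0 0 0" --pt "1 -48 0 172 0 0 0" --pt "1 -61 0 218 0 0 0"

```text
time_s: 12.42
tool_pos: [0.5262, -0.0586, 0.369]
tool_rot: [0.705, -0.705, 0.05, -0.05]
contact_force: [0.2, 0.1, -0.4]
width: 0.209
```

Emit:
move_arm --pt "1 -13 0 47 0 0 0" --pt "1 -26 0 93 0 0 0" --pt "1 -39 0 140 0 0 0" --pt "1 -52 0 185 0 0 0" --pt "1 -58 0 206 0 0 0"

```text
time_s: 13.05
tool_pos: [0.4978, 0.154, 0.3689]
tool_rot: [0.705, -0.705, 0.05, -0.049]
contact_force: [0.9, -1.1, 0.4]
width: 0.212
```

Emit:
move_arm --pt "1 0 0 0 0 0 0" --pt "1 0 0 0 0 0 0" --pt "1 0 0 0 0 0 0" --pt "1 0 0 0 0 0 0" --pt "1 0 0 0 0 0 0"

```text
time_s: 13.68
tool_pos: [0.4988, 0.1515, 0.3696]
tool_rot: [-0.705, 0.705, -0.05, 0.05]
contact_force: [0.3, -0.2, -0.2]
width: 0.213
```

```bash
python3 - <<'E'
from h import *
o=status.get_obs();p,R=pose();print(p,R,o["width"]*92,o["contact_force"],o["moment"])
w=optics.camera("wrist");t=optics.camera("top");s=optics.camera("side")
for n,i in(("w6",w),("t6",t),("s6",s)): cv2.imwrite(f"pics/{n}.png",i)
np.savez("w6.npz",p=p,R=R)
tip=p+R@[0,.1646,0];print("tip",tip)
print("tip px w",proj("wrist",tip,p,R),"bush",proj("wrist",[.4985,.152,.158],p,R))
print("side tip",proj("side",tip),"bush",proj("side",[.4985,.152,.158]),"cap",proj("side",p))
g=lambda i,f:cv2.resize(np.clip((i/255.)**.6*255,0,255).astype('u1'),None,fx=f,fy=f,interpolation=cv2.INTER_CUBIC)
cv2.imwrite("pics/c6.png",np.hstack([g(w[100:350,240:400],2.4),g(s[110:260,210:310],4)]))
E
```

```text
[0.4988 0.1515 0.3696] [[ 0.9899  0.      0.142 ]
 [-0.142  -0.      0.9899]
 [ 0.     -1.     -0.    ]] 19.594857844716085 [ 0.2812 -0.206  -0.1561] [ 0.0386 -0.1597  0.0241]
tip [0.4988 0.1515 0.205 ]
tip px w [323.8289 228.5308] bush [324.0537 216.643 ]
side tip [246.7829 182.3623] bush [248.6594 200.8434] cap [238.3384 107.9065]
```

View pics/c6.png

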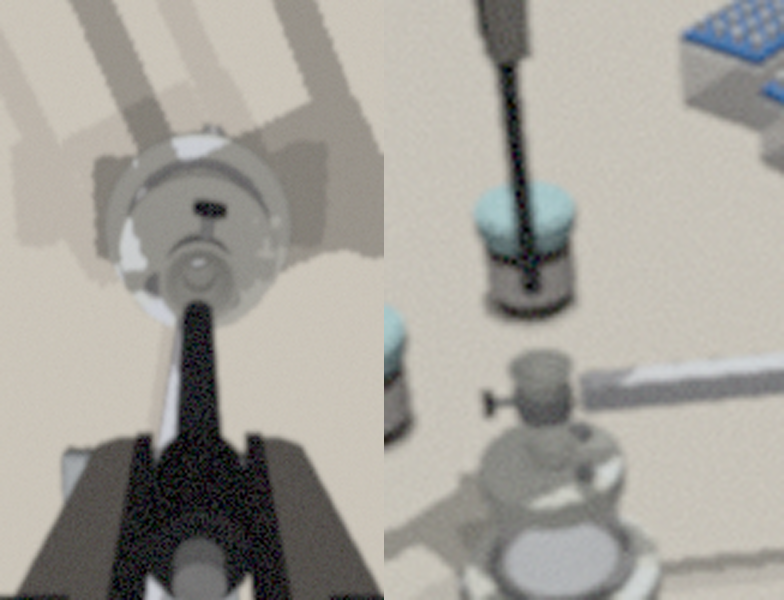

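The wrist crop puts the tip at about full-image (322.5,226) and the bush mouth at (324.2,217.9). The side view has the tip at (246.5,182.5), as predicted, and the bush mouth at (249.2,200.5).

```bash
python3 - <<'E'
from h import *
d=np.load("w6.npz");p,R=d["p"],d["R"];tip=p+R@[0,.1646,0]
print("tip kin",tip,"wrist",ray("wrist",322.5,227,.205,p,R),"side",ray("side",246.5,182.5,.205))
print("bush wrist",ray("wrist",324.2,217.9,.158,p,R),"side",ray("side",249.2,200.5,.158))
E
```

```text
tip kin [0.4988 0.1515 0.205 ] wrist [0.4972 0.1505 0.205 ] side [0.4981 0.1513 0.205 ]
bush wrist [0.4998 0.152  0.158 ] side [0.5    0.1527 0.158 ]
```

Emit:
move_arm --pt "1 1.3 10 1.5 0 0 0" --pt "1 1.3 25 1.5 0 0 0" --pt "1 1.3 40 1.5 0 0 0" --pt "1 1.3 48 1.5 0 0 0" --pt "1 1.3 52 1.5 0 0 0"

```text
time_s: 14.45
tool_pos: [0.5, 0.1532, 0.3168]
tool_rot: [-0.705, 0.705, -0.05, 0.05]
contact_force: [-1.0, 0.9, -1.4]
width: 0.211
```

```bash
python3 - <<'E'
from h import *
o=status.get_obs();p,R=pose();print(p,o["width"]*92,o["contact_force"],o["moment"])
w=optics.camera("wrist");s=optics.camera("side")
for n,i in(("w7",w),("s7",s)): cv2.imwrite(f"pics/{n}.png",i)
np.savez("w7.npz",p=p,R=R)
print(proj("wrist",[.5,.1525,.158],p,R))
g=lambda i,f:cv2.resize(np.clip((i/255.)**.6*255,0,255).astype('u1'),None,fx=f,fy=f,interpolation=cv2.INTER_CUBIC)
cv2.imwrite("pics/c7.png",np.hstack([g(w[120:270,270:370],4),g(s[160:260,215:282],6)]))
E
```

```text
[0.5    0.1532 0.3168] 19.45021386469909 [-0.9867  0.8808 -1.3652] [ 0.1113 -0.1975  0.0176]
[323.1561 230.3692]
```

View pics/c7.png

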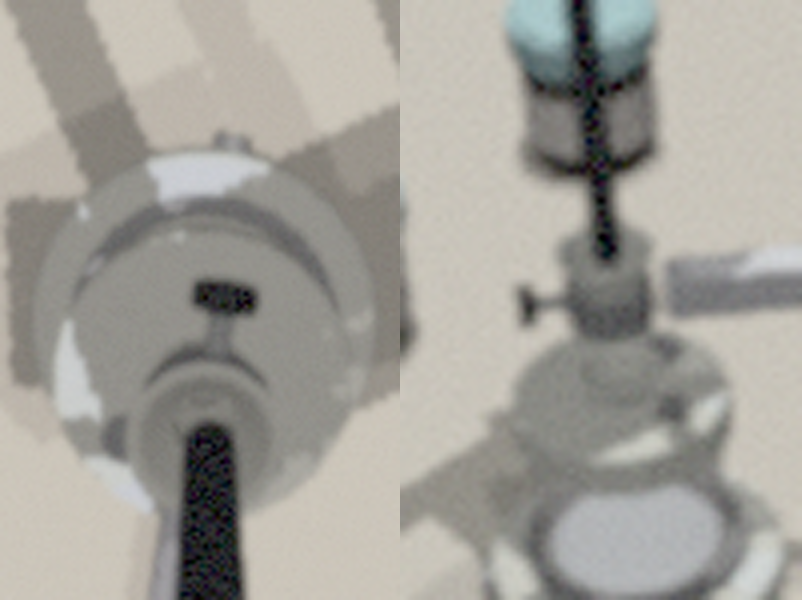

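The tip is centred in the bush mouth: in the wrist crop the shaft is at column 208 and the mouth at 205, and in the side crop they are at 605 and 606. I'll keep lowering in steps and watch the force.

Emit:
move_arm --pt "1 0 4 0 0 0 0" --pt "1 0 8 0 0 0 0" --pt "1 0 12 0 0 0 0" --pt "1 0 16 0 0 0 0" --pt "1 0 20 0 0 0 0"

```text
time_s: 15.18
tool_pos: [0.5001, 0.1532, 0.2973]
tool_rot: [-0.705, 0.705, -0.05, 0.05]
contact_force: [-0.6, 0.2, -0.6]
width: 0.211
```

Emit:
move_arm --pt "1 0 4 0 0 0 0" --pt "1 0 9 0 0 0 0" --pt "1 0 14 0 0 0 0" --pt "1 0 19 0 0 0 0" --pt "1 0 24 0 0 0 0"

```text
time_s: 15.8
tool_pos: [0.5002, 0.1532, 0.2732]
tool_rot: [-0.705, 0.705, -0.05, 0.05]
contact_force: [-0.4, 0.7, -0.6]
width: 0.211
```

Emit:
move_arm --pt "1 0 3 0 0 0 0" --pt "1 0 6 0 0 0 0" --pt "1 0 9 0 0 0 0" --pt "1 0 12 0 0 0 0" --pt "1 0 15 0 0 0 0"

```text
time_s: 16.42
tool_pos: [0.5002, 0.1532, 0.2584]
tool_rot: [-0.705, 0.705, -0.05, 0.05]
contact_force: [-0.7, -0.6, 0.2]
width: 0.211
```

Emit:
move_arm --pt "1 0 3 0 0 0 0" --pt "1 0 6 0 0 0 0" --pt "1 0 9 0 0 0 0" --pt "1 0 12 0 0 0 0" --pt "1 0 15 0 0 0 0"

```text
time_s: 17.05
tool_pos: [0.5002, 0.1532, 0.2434]
tool_rot: [-0.705, 0.705, -0.05, 0.05]
contact_force: [-1.2, -1.5, 0.3]
width: 0.215
```

```bash
python3 - <<'E'
from h import *
o=status.get_obs();p,R=pose();print(p,R[:,1],o["width"]*92,o["contact_force"],o["moment"])
s=optics.camera("side");w=optics.camera("wrist")
g=lambda i,f:cv2.resize(np.clip((i/255.)**.6*255,0,255).astype('u1'),None,fx=f,fy=f,interpolation=cv2.INTER_CUBIC)
print("tip",proj("side",p+R@[0,.1646,0]),"cap underside",proj("side",p+R@[0,.1646-.135,0]))
cv2.imwrite("pics/c8.png",np.hstack([g(s[170:270,215:282],6),g(w[100:300,270:370],3)]))
E
```

```text
[0.5002 0.1532 0.2434] [-0.0001 -0.0001 -1.    ] 19.755489954862913 [-1.2272 -1.5129  0.2693] [-0.3502  0.185   0.0072]
tip [252.5023 229.3841] cap underside [246.7312 178.1964]
```

View pics/c8.png

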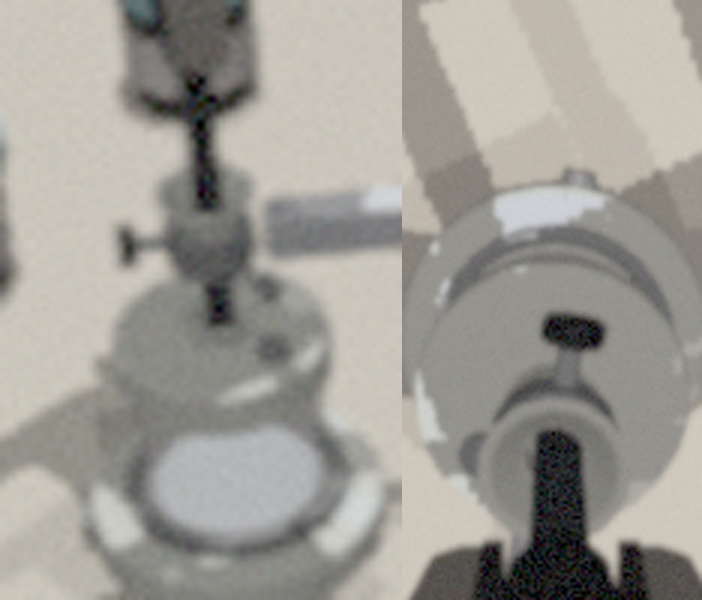

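The side view shows the shaft passing through the bush and into the port, with very little side force. I'll ease off about 0.4 mm sideways and go down the last 40 mm.

Emit:
move_arm --pt "1 -0.4 4 -0.4 0 0 0" --pt "1 -0.4 8 -0.4 0 0 0" --pt "1 -0.4 12 -0.4 0 0 0" --pt "1 -0.4 16 -0.4 0 0 0" --pt "1 -0.4 20 -0.4 0 0 0"

```text
time_s: 17.77
tool_pos: [0.4998, 0.1529, 0.2233]
tool_rot: [0.705, -0.705, 0.05, -0.05]
contact_force: [-0.3, 0.2, -0.5]
width: 0.216
```

Emit:
move_arm --pt "1 0 5 0 0 0 0" --pt "1 0 10 0 0 0 0" --pt "1 0 15 0 0 0 0" --pt "1 0 20 0 0 0 0" --pt "1 0 20 0 0 0 0"

```text
time_s: 18.4
tool_pos: [0.4996, 0.1529, 0.2031]
tool_rot: [-0.705, 0.705, -0.05, 0.05]
contact_force: [-1.3, -1.5, -1.4]
width: 0.214
```

Emit:
move_arm --pt "1 0 0 0 0 0 0" --pt "1 0 0 0 0 0 0" --pt "1 0 0 0 0 0 0" --pt "1 0 0 0 0 0 0" --pt "1 0 0 0 0 0 0"

```text
time_s: 19.02
tool_pos: [0.4998, 0.1529, 0.2036]
tool_rot: [-0.705, 0.705, -0.05, 0.05]
contact_force: [-1.2, -1.8, -1.4]
width: 0.21
```

```bash
python3 - <<'E'
from h import *
o=status.get_obs();p,R=pose();print(p,R[:,1],o["width"]*92,o["contact_force"],o["moment"])
s=optics.camera("side");w=optics.camera("wrist");t=optics.camera("top")
cv2.imwrite("pics/t9.png",t)
g=lambda i,f:cv2.resize(np.clip((i/255.)**.5*255,0,255).astype('u1'),None,fx=f,fy=f,interpolation=cv2.INTER_CUBIC)
print("tip",proj("side",p+R@[0,.1646,0]),"cap underside",proj("side",p+R@[0,.1646-.135,0]),"bush",proj("side",[.5,.1527,.158]))
cv2.imwrite("pics/c9.png",np.hstack([g(s[170:270,215:282],6),g(w[130:330,270:370],3)]))
E
```

```text
[0.4998 0.1529 0.2036] [ 0. -0. -1.] 19.330674092279303 [-1.1994 -1.7879 -1.407 ] [-0.3703  0.1249  0.0065]
tip [253.9008 243.1064] cap underside [248.3773 194.2505] bush [249.2141 200.4824]
```

View pics/c9.png

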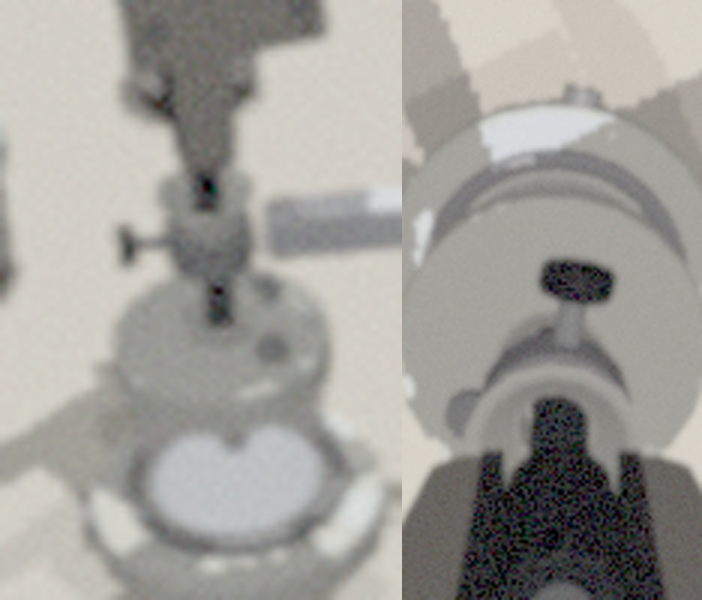

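```bash
python3 -c "
from h import *
print(workorder.close_job())"
```

```text
the job is handed in; nothing more can be done
None
```

I swung the stand's arm about 40° counter-clockwise until its bush was over the lid's port, and left it standing there. I then took the long black electrode from the block and threaded it upright through the bush and the port. The job was handed in at about 19 s with the electrode still held by its cap. The hand-in gave no verdict.

**Last checks:**
- **Alignment:** after I let go of the arm, the wrist camera put the bush within 1 mm of the lid's centre.
- **Tip height:** the measured tool height puts the tip at about 39 mm, 15 mm above the jar floor. In the side view the tip appears inside the jar at pixel (254.2, 243.3), against (253.9, 243.1) predicted.
- **Force and grip:** the final force is about 2.6 N, mostly a light sideways touch in the bores. The tool is vertical and the gripper opening is about 19.3 mm on the 20 mm cap.

**Disagreements and unchecked points:**
- **Camera mismatch:** the top and wrist cameras disagreed by up to about 9 mm on the port's position at first. I relied on both points seen in the same picture, and on contact, to settle it.
- **Arm swing:** the force on the tool rose to about 25 N while I held the bar, because I was gripping slightly off the true arc. It fell to almost nothing on release.
- **Other items:** I never touched the sample jars, milk bottle, short sensor or lookalike electrodes. I did not check each one again at the end.

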